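Put the stamping kit away

TASK

The gift tags are stamped: put the kit away. Stand the red and blue stamps in the tray compartments of their own colours, like the green one already there: rubber sole flat on the floor, handle up, locating tab towards the tray's front (the side with the colour plates); and hang the peg basket by its handle on the brass hook. Leave everything else on the table where it is.

Things in the scene. Friction and masses are not known exactly. Their poses are not given: they have to be found in the camera images.
- stamp_red: Rubber stamp, red cap, 120 g; starts on its back: tab up, handle level, towards +y within 25 deg. Wooden block 40 (x) x 60 (y) x 36 mm high with a black rubber sole; square handle 22 x 22 mm from z = 36 to 88, cap 26 x 26 to z = 100. Origin: centre of the sole; z along the handle, away from the sole. A red tab on the long -x side (24 mm wide, 8 mm out, z = 8 to 20) marks its front.
- tab_red (a point): Centre of the red stamp's locating tab, 24 mm from the stamp's axis, 14 mm above the sole. Axes as the stamp's.
- slot_red (a point): Where the centre of the red stamp's sole belongs: on the floor (5 mm above the table) of the red compartment, the one nearest the robot; 4 mm behind the middle of the compartment, to leave room for the tab. Axes as the tray's.
- stamp_green: Rubber stamp, green cap, 120 g; already right in its compartment. Wooden block 40 (x) x 60 (y) x 36 mm high with a black rubber sole; square handle 22 x 22 mm from z = 36 to 88, cap 26 x 26 to z = 100. Origin: centre of the sole; z along the handle, away from the sole. A green tab on the long -x side (24 mm wide, 8 mm out, z = 8 to 20) marks its front.
- tab_green (a point): Centre of the green stamp's locating tab, 24 mm from the stamp's axis, 14 mm above the sole. Axes as the stamp's.
- slot_green (a point): Where the centre of the green stamp's sole belongs: on the floor (5 mm above the table) of the green compartment, the middle one; 4 mm behind the middle of the compartment, to leave room for the tab. Axes as the tray's.
- stamp_blue: Rubber stamp, blue cap, 120 g; starts standing, turned any way. Wooden block 40 (x) x 60 (y) x 36 mm high with a black rubber sole; square handle 22 x 22 mm from z = 36 to 88, cap 26 x 26 to z = 100. Origin: centre of the sole; z along the handle, away from the sole. A blue tab on the long -x side (24 mm wide, 8 mm out, z = 8 to 20) marks its front.
- tab_blue (a point): Centre of the blue stamp's locating tab, 24 mm from the stamp's axis, 14 mm above the sole. Axes as the stamp's.
- slot_blue (a point): Where the centre of the blue stamp's sole belongs: on the floor (5 mm above the table) of the blue compartment, the one farthest from the robot; 4 mm behind the middle of the compartment, to leave room for the tab. Axes as the tray's.
- tray: Fixed wooden tray, 72 (x) x 242 (y) x 22 mm high, floor and walls 5 mm, right of the robot, its row leading away from the robot. Three compartments along its y, 79 mm apart, each 62 (x) x 74 (y) mm inside, with floor and front plate red, green, blue from +y to -y. Origin under its centre; its front, with the colour plates, is its -x side, to the robot's right (world -y) within 18 deg.
- basket: Loose white basket of clothes-pegs (pegs fixed in it), 150 g, upright, 70 (x) x 90 (y) x 50 mm, yaw within 29 deg; origin under its centre. Stiff handle: flat steel uprights (12 mm wide) at y = +-47.5 mm carry a round wooden bar, 10 mm thick, 100 mm long along y, its axis 125 mm up. Front and back are alike.
- basket_bar (a point): Middle of the basket handle's bar, on its axis. Axes as the basket's; the bar runs along y.
- hook_stand: Fixed brass hook; origin on the table under the hook's lowest point. A 14 mm post 65 mm behind it (+x), 235 mm high, on a foot 70 x 110 x 12 mm. The arm, 8 mm thick, leaves the post at 232 mm, dips forward (-x) to its lowest point (axis at 215 mm) and turns up to a tip 30 mm in front of it, top at 250 mm. The tip faces the robot side within 18 deg.
- hook_valley (a point): Top of the hook's arm at its lowest point, 219 mm above the table: a hung bar's axis rests about 5 mm above it. Axes as the stand's.
- pliers_red: Small pliers with red handles, 132 x 53 x 14 mm, lying. A loose bystander; origin under it, near the middle.
- pliers_black: Small pliers with black handles, 132 x 53 x 14 mm, lying. A loose bystander; origin under it, near the middle.
- ink_pad: Grey ink pad with black top, 90 x 48 x 17 mm. A loose bystander; origin under it, near the middle.
- pencil: Black pencil, 165 x 8 x 8 mm, lying. A loose bystander; origin under it, near the middle.
- dish: Round white dish, 90 mm across, 30 mm high. A loose bystander; origin under it, near the middle.
- varnish: Amber jar, 44 mm across, 90 mm high. A loose bystander; origin under it, near the middle.
Things that resemble listed ones, but are neither listed nor needed, are in the scene too. What is shaped like the stamp_red but pink or purple is not meant.

How it is judged:
By the outcome, as a careful person would: the job done as asked, in the order asked, and still so for the second after the job is handed in, with the robot touching nothing.
It also fails if it takes over 72 s, if anything falls off the work surface, if the arm or the gripper's body presses on something with over 40 N, if the wrist force passes 120 N, or if a joint passes its speed limit or range.

ROBOT

A 6-joint arm with a two-finger parallel gripper is mounted at the origin on the work surface. World frame = base frame: x ahead of the robot, y to its left, z up, the work surface at z = 0. Lengths are in m, angles in rad, forces in N, time in s.
With the tool pointing down it reaches from about 0.4 to 0.925 m from the base axis. Payload 3.4 kg.
Tool frame: the origin (TCP) lies at the very end of the fingers, on their centre line; the grasp point (between the pads) lies behind it (robot.pinch_z is the z of the grasp point in the tool frame, in m); z points along the fingers, y is the line along which they close (so a half turn about z gives the same grasp; the last joint's range is limited). The gripper opens to 85 mm and grips with 20 to 120 N. Pads are 22 mm wide; open, the fingers measure 114 mm over their backs; the gripper's body (76 mm by 85 mm) begins 54 mm behind the grasp point. The pads swing forward as they close: fully open they stand 13 mm farther back than shut.
Start: joints at [-1.373, 0.307, 1.506, -0, 1.328, -0.073], TCP at [0.154, -0.554, 0.231] pointing down, gripper open.
Joint ranges: [-3.12, 3.12], [-1.05, 2.28], [0.14, 2.33], [-1.42, 4.57], [0.1, 2.73], [-2.68, 2.68]. Speed limits (rad/s): [2.57, 2.57, 3.14, 3.14, 3.14, 3.14].

INTERFACE

Orientations are given as [roll, pitch, yaw] about the fixed x, y, z axes, in that order (R = Rz(yaw) Ry(pitch) Rx(roll)).
In Python, from bench import robot, optics, nets gives the robot as it stands.
- The arm moves only by the shell command python3 -m jog 'ROWS'. ROWS is JSON, a list of rows, each a list of 3 entries, a list of its own where there are three numbers: the finger opening in mm, from 0 to 85.4, then the shift along the tool's x, y, z in mm, then the turn, a rotation vector about the tool's x, y, z in degrees. In form: [[claw, [tx, ty, tz], [rx, ry, rz]], ...]. A call has 1 to 12 rows; each row is the pose to reach, as a shift and turn from the pose commanded when the call began, along the tool's axes at that moment; what a row does not reach only later rows make up. A row lasts 1/12 s, in which the tool goes at most 41.7 mm and 7.16 degrees, less where a joint would pass 70% of its speed; a pose out of reach is approached as far as the arm can. A call with a gripper value outside its range is refused whole. The fingers move at their own pace and stop on an object; the grip force is fixed at half the most. Time passes only in rows, so rows that repeat a pose let the fingers close. It gives the time, the measured TCP pose, the force, the opening and the grip force at its end, in the units of the state.
- robot.state(): the state, without advancing time (a new reading comes with each control period).
- optics.capture(name): name is "side" or "top" or "wrist"; returns a dict with "img" (400x640x3 uint8, red, green, blue), "z_map" (400x640 float32, m along the optical axis (not along the pixel's ray), 0 where there is no reading), "vfov" (degrees; the focal length in pixels is half the picture's height over the tangent of half this angle, whatever the lens; pixels are square), "cx", "cy" (the principal point, pixels), "position" and "orientation" of the camera in the world; the wrist camera has in their place "T_tool_cam" (4x4, takes a point from camera to tool coordinates, whose origin is the TCP and whose axes are the flange's). Camera axes: x right, y down, z forward; pixel columns grow to the right and rows downward; lengths in m; the calibration is good to about 2 mm. A picture is of the moment at which its call begins: read the wrist's pose just before it.
- robot.finish_job(): hands the job in; it is judged then, once.
Trained networks look in a picture, given as the dict that the camera call returned (one of the last four; its "shot" number tells which), for a name from the list of things; names that differ only in an ending like _2 or _b are one class to them, and where a whole thing is asked for, a point or a joint stands for the part that bears it (a point fixed in the world has none). Each returns a list of dicts, best first, with "conf" (0 to 1); they miss things now and then, are a little off and sometimes report something else, mostly with a low value. They report only what shows in the picture. A call takes as long as a camera call. They do not tell look-alikes from the thing itself.
- nets.recognise(query, picture): "point" ([x, y, z] in m, in world coordinates, good to about 4 mm: the middle of the surface that is visible of it).
- nets.landmark_of(query, picture): "point" ([x, y, z] in m, in world coordinates, good to about 4 mm: a listed point, or the origin of a listed thing).
The state is a dict: "time_s": time; "q": joint angles; "dq": joint speeds; "tau": joint torques, N m; "tool_pos": TCP position; "eef_rot": TCP orientation; "contact_force": force on the tool from outside, world axes, zero at the start; "wrist_torque": the same for the moment, N m; "finger_gap": finger opening in m; "grasp_force": force on a finger pad.
Only numpy, scipy, OpenCV 4.12 (cv2) and the standard library are available. Lean on these libraries where they do the work, as an engineer would, in place of code of your own. Each camera call takes 0.05 s, during which the arm holds its last target. There are 200 camera calls.

## Working session

There is one attempt and no reset: what is moved stays moved. The work goes in short steps, Python scripts to look and compute and a shell command to move; the robot and the scene stay as the last step left them, time stands still between calls to the robot, and variables do not carry over. Pictures are saved under pics/ and viewed, at most 14 in all, crops included, and the job is handed in when it is done.

```bash
ls; mkdir -p pics; cat > h.py <<'E'
import numpy as np, cv2
from scipy.spatial.transform import Rotation as R
from bench import robot, optics, nets
def Rm(o): 
    o=np.array(o,float)
    return R.from_euler('xyz',o).as_matrix() if o.shape==(3,) else (R.from_quat(o).as_matrix() if o.shape==(4,) else o)
def tool():
    s=robot.state(); return np.array(s['tool_pos']),Rm(s['eef_rot'])
def cap(n):
    p,r=tool(); c=optics.capture(n)
    if n=='wrist':
        T=np.array(c['T_tool_cam']); c['R']=r@T[:3,:3]; c['p']=p+r@T[:3,3]
    else: c['R']=Rm(c['orientation']); c['p']=np.array(c['position'])
    return c
def cloud(c):
    h,w=c['z_map'].shape; f=h/2/np.tan(np.radians(c['vfov'])/2)
    u,v=np.meshgrid(np.arange(w),np.arange(h)); z=c['z_map']
    P=np.stack([(u-c['cx'])/f*z,(v-c['cy'])/f*z,z],-1)@c['R'].T+c['p']
    P[z<=0]=np.nan; return P
def px(c,X):
    q=(np.asarray(X)-c['p'])@c['R']; f=200/np.tan(np.radians(c['vfov'])/2)
    return (q[0]/q[2]*f+c['cx'],q[1]/q[2]*f+c['cy'])
def save(c,name,box=None,k=1):
    im=c['img'][...,::-1]
    if box: im=im[box[1]:box[3],box[0]:box[2]]
    cv2.imwrite('pics/'+name+'.png',cv2.resize(im,None,fx=k,fy=k,interpolation=cv2.INTER_CUBIC))
def go(pos,Rt):
    "shift mm, rotvec deg from current commanded(~measured) pose"
    p,r=tool(); print('shift',np.round((r.T@(np.array(pos)-p))*1000,1),'turn',np.round(np.degrees(R.from_matrix(r.T@Rt).as_rotvec()),1))
def down(yaw): # tool y axis at world angle yaw, z down
    y=np.array([np.cos(yaw),np.sin(yaw),0]); z=np.array([0,0,-1.]); return np.stack([np.cross(y,z),y,z],1)
E
python3 - <<'E'
from h import *
print({k:np.round(v,3) for k,v in robot.state().items()}, robot.pinch_z)
c=cap('top'); save(c,'top0',k=1.25); s=cap('side'); save(s,'side0',k=1.25)
for n in ['stamp_red','tab_red','stamp_blue','tab_blue','stamp_green','tab_green','tray','slot_red','slot_green','slot_blue','basket','basket_bar','hook_stand','hook_valley']:
  for cc,nm in((c,'top'),(s,'side')):
    for d in nets.landmark_of(n,cc)[:3]: print(n,nm,round(d['conf'],2),np.round(d['point'],3),np.round(px(cc,d['point'])))
E
```

```text
pics
{'time_s': np.float64(0.0), 'q': array([-1.373,  0.308,  1.508, -0.   ,  1.328, -0.073]), 'dq': array([0.   , 0.001, 0.   , 0.002, 0.   , 0.   ]), 'tau': array([ 0.0000e+00, -4.5755e+01, -2.5192e+01,  0.0000e+00,  1.3000e-02,
       -0.0000e+00]), 'tool_pos': array([ 0.154, -0.553,  0.23 ]), 'eef_rot': array([-3.14 , -0.   ,  0.272]), 'contact_force': array([-0.26 ,  0.06 ,  0.133]), 'wrist_torque': array([ 0.045,  0.031, -0.   ]), 'grasp_force': np.float64(0.0), 'finger_gap': np.float64(0.085)} -0.0187
stamp_red top 0.86 [0.444 0.326 0.017] [196. 219.]
stamp_red top 0.82 [0.354 0.217 0.021] [231. 250.]
stamp_red top 0.79 [0.339 0.4   0.02 ] [170. 253.]
stamp_red side 0.67 [0.352 0.216 0.021] [354. 281.]
stamp_red side 0.64 [0.447 0.326 0.023] [318. 309.]
tab_red top 0.81 [0.326 0.399 0.041] [167. 258.]
tab_red top 0.62 [0.362 0.223 0.046] [228. 247.]
tab_red top 0.58 [0.448 0.338 0.044] [190. 217.]
tab_red side 0.91 [0.324 0.397 0.043] [358. 335.]
tab_red side 0.78 [0.365 0.221 0.045] [350. 278.]
tab_red side 0.76 [0.44  0.344 0.047] [319. 312.]
stamp_blue top 0.65 [0.497 0.121
[... 964 characters left out ...]
0. 160.]
slot_blue top 0.76 [ 0.608 -0.271  0.005] [392. 171.]
slot_blue top 0.35 [ 0.467 -0.437 -0.   ] [445. 218.]
slot_blue side 0.91 [ 0.603 -0.269  0.004] [299. 160.]
basket top 0.68 [ 0.465 -0.095  0.002] [335. 216.]
basket top 0.26 [0.608 0.436 0.002] [165. 166.]
basket side 0.62 [ 0.466 -0.095 -0.   ] [330. 202.]
basket_bar top 0.84 [ 0.466 -0.091  0.121] [337. 212.]
basket_bar side 0.75 [ 0.464 -0.092  0.126] [331. 179.]
hook_stand top 0.58 [ 0.696  0.134 -0.001] [264. 141.]
hook_stand side 0.8 [0.691 0.139 0.002] [252. 250.]
hook_stand side 0.25 [0.441 0.341 0.047] [319. 311.]
hook_valley top 0.66 [0.696 0.134 0.22 ] [255. 120.]
hook_valley side 0.85 [0.695 0.137 0.218] [242. 209.]
```

View pics/top0.png

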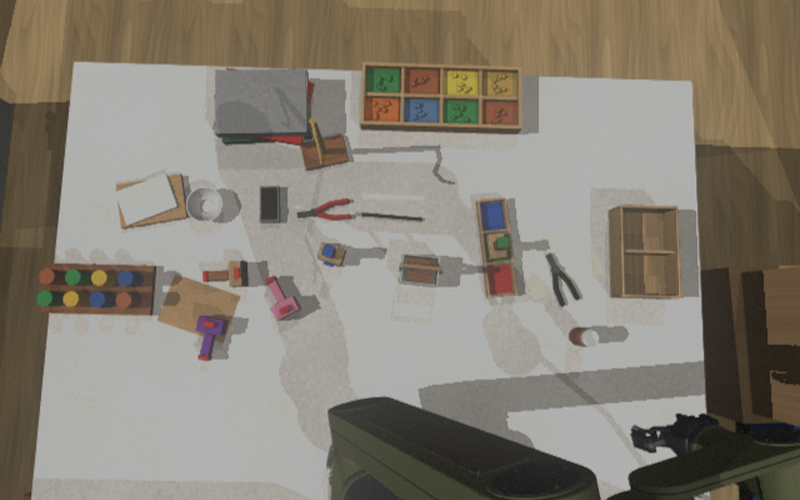

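View pics/side0.png

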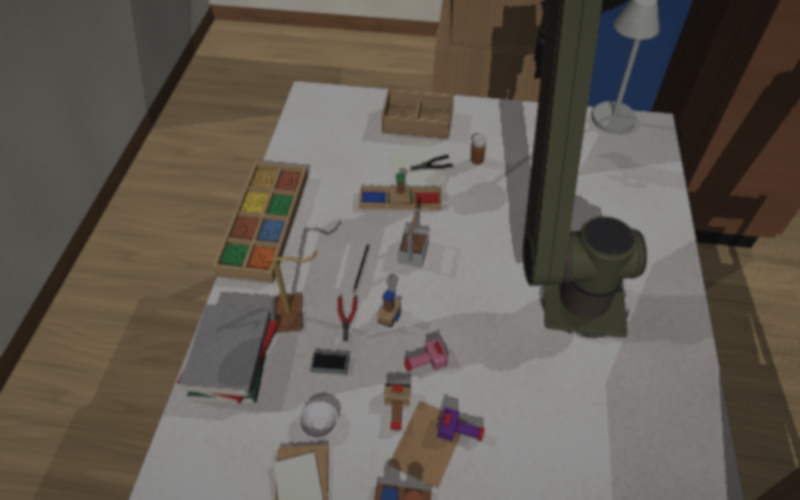

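The real red stamp is the wooden one at top0 pixel (225,272), with its handle pointing left (+y) and a red cap. The look-alikes are pink (282,300) and purple (208,335). Blue is the standing one at (330,254); the jars in the rack at (95,290) are not stamps. The hook is at (320,150), the tray at (495,247) and the basket at (420,267).

```bash
python3 - <<'E'
from h import *
c=cap('wrist'); print(np.round(c['T_tool_cam'],3),c['vfov'],c['cx'],c['cy'])
go([0.46,-0.22,0.36],down(0.1))
E
```

```text
[[-0.001 -0.95  -0.311  0.079]
 [ 1.    -0.001 -0.     0.   ]
 [-0.    -0.311  0.95  -0.143]
 [ 0.     0.     0.     1.   ]] 60.18405578467404 316.37193627970487 195.35315131835125
shift [ 384.1 -239.6 -128.7] turn [ -0.   -0.  -80.2]
```

```bash
python3 -m jog '[[85,[384,-240,-129],[0,0,-80]],[85,[384,-240,-129],[0,0,-80]],[85,[384,-240,-129],[0,0,-80]],[85,[384,-240,-129],[0,0,-80]],[85,[384,-240,-129],[0,0,-80]],[85,[384,-240,-129],[0,0,-80]],[85,[384,-240,-129],[0,0,-80]],[85,[384,-240,-129],[0,0,-80]],[85,[384,-240,-129],[0,0,-80]],[85,[384,-240,-129],[0,0,-80]],[85,[384,-240,-129],[0,0,-80]],[85,[384,-240,-129],[0,0,-80]]]'
python3 - <<'E'
from h import *
c=cap('wrist'); save(c,'w1')
for n in ['tray','slot_red','slot_green','slot_blue','basket','basket_bar','stamp_green','tab_green']:
    for d in nets.landmark_of(n,c)[:2]: print(n,round(d['conf'],2),np.round(d['point'],4),np.round(px(c,d['point'])))
np.savez('w1.npz',P=cloud(c),img=c['img'])
go([0.46,0.26,0.3],down(0.1))
E
```

```text
time_s: 2.55
tool_pos: [0.4636, -0.2159, 0.3624]
eef_rot: [3.136, -0.0, 1.677]
contact_force: [-0.1, -0.8, -0.0]
finger_gap: 0.0847
grasp_force: 0.0
tray 0.58 [ 0.5271 -0.2824  0.0011] [352. 187.]
slot_red 0.91 [ 0.4488 -0.2889  0.01  ] [300. 188.]
slot_red 0.46 [ 0.6055 -0.2692  0.0067] [405. 185.]
slot_green 0.77 [ 0.5303 -0.2842  0.0043] [354. 189.]
slot_blue 0.8 [ 0.604  -0.2696  0.0073] [404. 185.]
basket 0.57 [ 0.4613 -0.0951 -0.0065] [323.  51.]
basket_bar 0.62 [ 0.4642 -0.0971  0.1223] [328.  42.]
basket_bar 0.62 [ 5.280e-01 -2.795e-01 -2.000e-04] [353. 185.]
stamp_green 0.73 [ 0.5258 -0.2826  0.008 ] [352. 188.]
tab_green 0.66 [ 0.5275 -0.3006  0.0208] [352. 203.]
shift [478.3  46.7  60. ] turn [-0.1 -0.  -0.3]
```

View pics/w1.png

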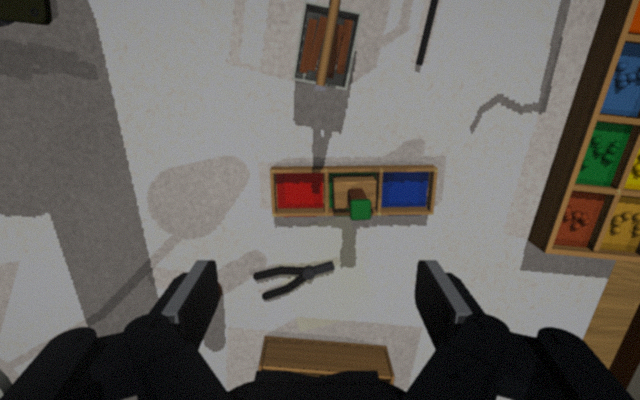

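w1 shows the tray (272–435, 165–215) with red left, green stamp centre and blue right. The basket's bar is at (328,42) and the black pliers at (295,275). Next I fit the tray and bar geometry and move to the red stamp.

```bash
cat >> h.py <<'E'
def rect(P,lo,hi,box,show=True):
    "minAreaRect of cloud points with z in lo..hi inside box x0,x1,y0,y1"
    m=(P[...,2]>lo)&(P[...,2]<hi)&(P[...,0]>box[0])&(P[...,0]<box[1])&(P[...,1]>box[2])&(P[...,1]<box[3])
    Q=P[m]; (cx,cy),(w,h),a=cv2.minAreaRect((Q[:,:2]*1000).astype(np.float32))
    print('n',len(Q),'c',round(cx,1),round(cy,1),'size',round(w,1),round(h,1),'ang of w',round(a,1),'z50/95',np.round(np.percentile(Q[:,2],[5,50,95])*1000,1),'mean',np.round(Q.mean(0)*1000,1)); return Q
E
python3 -m jog '[[85,[565,45,60],[0,0,0]],[85,[565,45,60],[0,0,0]],[85,[565,45,60],[0,0,0]],[85,[565,45,60],[0,0,0]],[85,[565,45,60],[0,0,0]],[85,[565,45,60],[0,0,0]],[85,[565,45,60],[0,0,0]],[85,[565,45,60],[0,0,0]],[85,[565,45,60],[0,0,0]],[85,[565,45,60],[0,0,0]],[85,[565,45,60],[0,0,0]],[85,[565,45,60],[0,0,0]]]'
python3 -m jog '[[85,[0,0,0],[0,0,0]],[85,[0,0,0],[0,0,0]],[85,[0,0,0],[0,0,0]]]'
python3 - <<'E'
from h import *
P=np.load('w1.npz')['P']
rect(P,.017,.03,(.38,.67,-.345,-.22)); rect(P,.115,.14,(.4,.53,-.18,0)); rect(P,-.01,.01,(.4,.64,-.24,-.19))
rect(P,.09,.12,(.48,.58,-.33,-.22))
c=cap('wrist'); save(c,'w2'); np.savez('w2.npz',P=cloud(c),img=c['img'])
for n in ['stamp_red','tab_red','stamp_blue','tab_blue']:
    for d in nets.landmark_of(n,c)[:3]: print(n,round(d['conf'],2),np.round(d['point'],4),np.round(px(c,d['point'])))
E
```

```text
time_s: 4.0
tool_pos: [0.4508, 0.2786, 0.3074]
eef_rot: [3.141, 0.0, 1.666]
contact_force: [1.0, -1.8, 0.1]
finger_gap: 0.0852
grasp_force: 0.0
time_s: 4.25
tool_pos: [0.451, 0.2766, 0.3073]
eef_rot: [-3.141, 0.001, 1.668]
contact_force: [0.1, 0.1, 0.2]
finger_gap: 0.0852
grasp_force: 0.0
n 2081 c 526.6 -285.4 size 242.5 74.6 ang of w 6.7 z50/95 [18.3 21.9 23.7] mean [ 528.2 -282.1   21.6]
n 918 c 462.7 -101.7 size 85.9 11.8 ang of w 86.2 z50/95 [126.3 129.2 130.9] mean [ 463.2 -100.9  129. ]
n 5540 c 520.0 -215.0 size 239.9 50.0 ang of w 0.0 z50/95 [-1.4  0.1  1.7] mean [ 5.187e+02 -2.146e+02  1.000e-01]
n 432 c 526.1 -281.2 size 25.0 25.5 ang of w 8.2 z50/95 [100.  104.8 106.1] mean [ 525.7 -279.9  104.2]
stamp_red 0.97 [0.3404 0.3941 0.0185] [230.  37.]
stamp_red 0.92 [0.444  0.3252 0.0196] [315. 108.]
stamp_red 0.77 [0.3524 0.2183 0.0187] [237. 185.]
tab_red 0.9 [0.3619 0.2222 0.0417] [241. 188.]
tab_red 0.63 [0.3245 0.3999 0.0425] [210.  27.]
tab_red 0.58 [0.4426 0.335  0.0469] [314. 101.]
stamp_blue 0.93 [0.4936 0.1265 0.0009] [336. 251.]
tab_blue 0.78 [0.4806 0.1261 0.0076] [327. 253.]
```

View pics/w2.png

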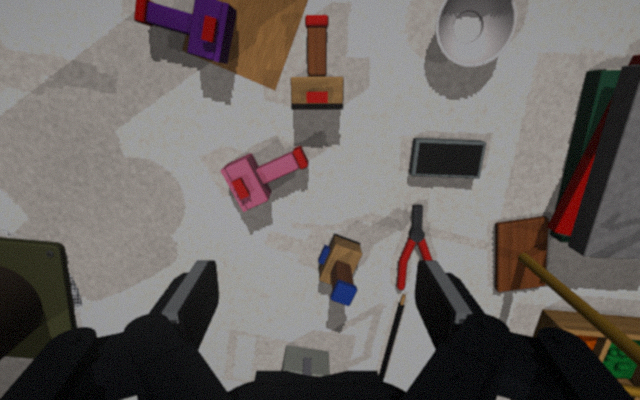

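w2 shows the wooden red stamp with block (317,92), tab (317,97) and red cap (317,20). Pink (265,180) and purple (195,25) are look-alikes. The blue stamp's cap is at (343,291), its block at (342,255) and its tab at (323,253), on the left.

```bash
python3 - <<'E'
from h import *
d=np.load('w2.npz'); P,im=d['P'],d['img'].astype(int)
print('red block'); rect(P,.036,.045,(.40,.49,.29,.37)); print('tab');rect(P,.046,.06,(.40,.49,.29,.37))
print('handle');rect(P,.024,.037,(.40,.49,.37,.47))
redm=(im[...,0]>2*im[...,1])&(P[...,1]>.385)&(P[...,0]>.41)&(P[...,0]<.48); Pr=P.copy();Pr[~redm]=np.nan
print('cap');rect(Pr,.024,.045,(.40,.49,.37,.47))
print('blue cap');rect(P,.09,.12,(.43,.55,.06,.19)); print('block');rect(P,.030,.042,(.43,.55,.06,.19))
b=(im[...,2]>im[...,0]*1.6)&(P[...,2]<.03); Pb=P.copy();Pb[~b]=np.nan
print('tab');rect(Pb,.0,.03,(.43,.55,.06,.19))
save(dict(img=d['img']),'w2c',(200,0,420,320),2)
E
```

```text
red block
n 1494 c 444.5 343.2 size 59.7 35.1 ang of w 5.5 z50/95 [38.6 40.  41.4] mean [444.3 344.2  40. ]
tab
n 230 c 445.1 339.4 size 22.5 10.9 ang of w 5.4 z50/95 [46.8 48.  49.3] mean [445.  339.5  48. ]
handle
n 1104 c 438.8 396.9 size 25.2 55.3 ang of w 5.1 z50/95 [28.9 31.1 33.4] mean [438.9 398.6  31.1]
cap
n 256 c 436.9 418.7 size 23.0 11.3 ang of w 5.3 z50/95 [30.7 32.6 34.2] mean [436.7 418.7  32.5]
blue cap
n 486 c 497.6 121.2 size 25.4 25.8 ang of w 73.7 z50/95 [ 93.   99.6 101.1] mean [497.1 123.4  98.8]
block
n 764 c 497.6 120.9 size 60.6 39.9 ang of w 73.4 z50/95 [32.6 35.9 37.6] mean [495.9 130.7  35.8]
tab
n 113 c 474.7 127.7 size 24.3 8.5 ang of w 74.7 z50/95 [14.6 19.9 21.3] mean [475.  129.1  19.4]
```

View pics/w2c.png

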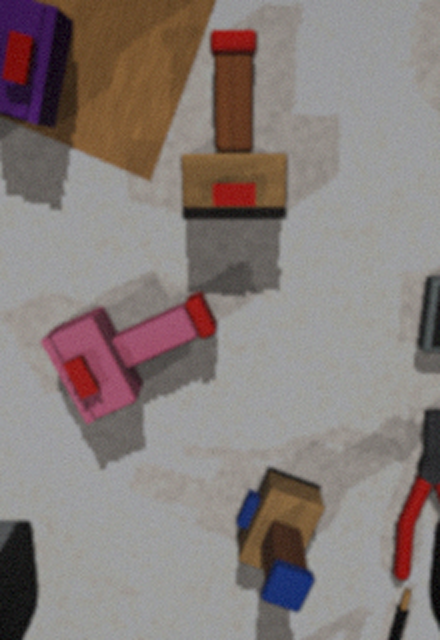

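```bash
cat >> h.py <<'E'
A=np.radians(30)
def Rtool(sx,sz,a=A):
    "tool rotation for stamp x, stamp z axes"
    sy=np.cross(sz,sx); z=np.cos(a)*sx-np.sin(a)*sz; y=-sy; return np.stack([np.cross(y,z),y,z],1)
E
python3 - <<'E'
from h import *
c=cap('top'); P=cloud(c); rect(P,.03,.2,(.3,.5,.46,.8)); rect(P,.008,.03,(.3,.5,.46,.8))
al=np.radians(95.4); sz=np.array([np.cos(al),np.sin(al),0]); sx=np.array([0,0,-1.])
Rt=Rtool(sx,sz); print(np.round(Rt,3))
pin=np.array([.4464,.3255,0.025])+.066*sz
for back in(.08,0): p=pin+Rt[:,2]*(.0187-back); print(p); go(p,Rt)
E
```

```text
n 1009 c 399.2 710.7 size 155.7 84.2 ang of w 89.1 z50/95 [35.3 67.5 72.5] mean [396.1 723.2  61.9]
n 946 c 393.3 629.5 size 346.9 127.2 ang of w 86.2 z50/95 [ 9.8 14.5 24. ] mean [396.1 707.2  15.1]
[[-0.082  0.996  0.047]
 [ 0.862  0.094 -0.498]
 [-0.5    0.    -0.866]]
[0.43730443 0.42172106 0.07808736]
shift [146.2  -0.3 230. ] turn [  0. -30.   0.]
[0.44106876 0.38189859 0.00880532]
shift [106.2  -0.4 299.3] turn [  0. -30.   0.]
```

```bash
python3 -m jog '[[50,[146,0,230],[0,-30,0]],[50,[146,0,230],[0,-30,0]],[50,[146,0,230],[0,-30,0]],[50,[146,0,230],[0,-30,0]],[50,[146,0,230],[0,-30,0]],[50,[146,0,230],[0,-30,0]],[50,[146,0,230],[0,-30,0]],[50,[146,0,230],[0,-30,0]],[50,[136,0,247],[0,-30,0]],[50,[126,0,265],[0,-30,0]],[50,[116,0,282],[0,-30,0]],[50,[106,0,299],[0,-30,0]]]'
python3 -m jog '[[50,[0,0,0],[0,0,0]],[50,[0,0,0],[0,0,0]]]'
python3 - <<'E'
from h import *
c=cap('wrist'); save(c,'w3')
al=np.radians(95.4); sz=np.array([np.cos(al),np.sin(al),0]); sx=np.array([0,0,-1.])
Rt=Rtool(sx,sz); go(np.array([.4464,.3255,0.025])+.066*sz+Rt[:,2]*.0187,Rt)
E
```

```text
time_s: 5.55
tool_pos: [0.4421, 0.382, 0.0103]
eef_rot: [3.139, 0.522, 1.665]
contact_force: [1.9, -0.1, -0.2]
finger_gap: 0.0501
grasp_force: 0.0
time_s: 5.72
tool_pos: [0.4413, 0.3815, 0.0101]
eef_rot: [3.142, 0.524, 1.666]
contact_force: [-0.2, 0.1, 0.1]
finger_gap: 0.0502
grasp_force: 0.0
shift [ 0.1 -0.9  2. ] turn [ 0.1 -0.1  0. ]
```

View pics/w3.png

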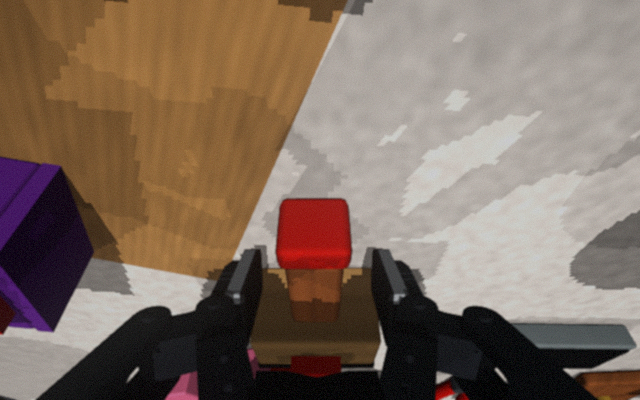

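w3: the red cap (314,232) and handle sit between the fingers (250 to 385). Now I close.

```bash
python3 -m jog '[[15,[0,0,1],[0,0,0]],[15,[0,0,1],[0,0,0]],[15,[0,0,1],[0,0,0]],[15,[0,0,1],[0,0,0]],[15,[0,0,1],[0,0,0]],[15,[0,0,1],[0,0,0]]]'
python3 - <<'E'
from h import *
# target pose over tray
ty=np.radians(6.7); sx=np.array([-np.sin(ty),np.cos(ty),0]); sz=np.array([0,0,1.])
Rt=Rtool(sx,sz); slot=np.array([.4476,-.2905,.005])
p,r=tool()
# grasp in stamp frame as planned: stamp origin relative to tool now
al=np.radians(95.4); s0z=np.array([np.cos(al),np.sin(al),0]); s0x=np.array([0,0,-1.]); S0=np.stack([s0x,np.cross(s0z,s0x),s0z],1)
o0=np.array([.4464,.3255,.020]); 
T=r.T@(o0-p); RS=r.T@S0; np.savez('red.npz',T=T,RS=RS); print('T',T)
S1=np.stack([sx,np.cross(sz,sx),sz],1); Rt2=S1@RS.T; print(np.round(Rt2-Rt,3).max())
go(p+[0,0,.25],r)
for h in(.2,.04,0): q=slot+[0,0,h]-Rt2@T; print(q); go(q,Rt2)
E
```

```text
time_s: 6.27
tool_pos: [0.4415, 0.3836, 0.0093]
eef_rot: [3.139, 0.523, 1.668]
contact_force: [-0.3, 1.1, 6.3]
finger_gap: 0.021
grasp_force: 59.1
T [-0.05580712 -0.00074883  0.01985461]
0.004
shift [-124.8    0.6 -216.6] turn [0. 0. 0.]
[ 0.44689299 -0.27985862  0.2632706 ]
shift [-699.4  -59.1  109.7] turn [ 0.2 90.  -1. ]
[ 0.44689299 -0.27985862  0.1032706 ]
shift [-619.5  -59.5  248.3] turn [ 0.2 90.  -1. ]
[ 0.44689299 -0.27985862  0.0632706 ]
shift [-599.5  -59.5  283. ] turn [ 0.2 90.  -1. ]
```

```bash
python3 -m jog '[[15,[-124,0,-216],[0,0,0]],[15,[-124,0,-216],[0,0,0]],[15,[-124,0,-216],[0,0,0]],[15,[-124,0,-216],[0,0,0]],[15,[-124,0,-216],[0,0,0]],[15,[-124,0,-216],[0,0,0]],[15,[-699,-59,110],[0,90,0]],[15,[-699,-59,110],[0,90,0]],[15,[-699,-59,110],[0,90,0]],[15,[-699,-59,110],[0,90,0]],[15,[-699,-59,110],[0,90,0]],[15,[-699,-59,110],[0,90,0]]]'
python3 - <<'E'
from h import *
print(np.round(robot.state()['q'],2))
d=np.load('red.npz'); ty=np.radians(6.7); sx=np.array([-np.sin(ty),np.cos(ty),0]); sz=np.array([0,0,1.]); S1=np.stack([sx,np.cross(sz,sx),sz],1); Rt=S1@d['RS'].T
go(np.array([.4476,-.2905,.205])-Rt@d['T'],Rt)
E
```

```text
time_s: 7.27
tool_pos: [0.4417, 0.1477, 0.2594]
eef_rot: [-3.139, -0.18, 1.67]
contact_force: [-0.1, -0.1, -3.2]
finger_gap: 0.0209
grasp_force: 59.1
[ 0.09  0.12  1.7   0.19  1.33 -0.06]
shift [-418.4  -37.3  -80. ] turn [ 0.2 49.7 -0.9]
```

```bash
python3 -m jog '[[15,[-418,-37,-80],[0,50,-1]],[15,[-418,-37,-80],[0,50,-1]],[15,[-418,-37,-80],[0,50,-1]],[15,[-418,-37,-80],[0,50,-1]],[15,[-418,-37,-80],[0,50,-1]],[15,[-418,-37,-80],[0,50,-1]],[15,[-418,-37,-80],[0,50,-1]],[15,[-418,-37,-80],[0,50,-1]],[15,[-418,-37,-80],[0,50,-1]],[15,[-418,-37,-80],[0,50,-1]],[15,[-418,-37,-80],[0,50,-1]],[15,[-418,-37,-80],[0,50,-1]]]'
python3 -m jog '[[15,[0,0,0],[0,0,0]],[15,[0,0,0],[0,0,0]]]'
python3 - <<'E'
from h import *
print(np.round(robot.state()['q'],2))
c=cap('wrist'); save(c,'w4'); np.savez('w4.npz',P=cloud(c),img=c['img'])
s=cap('side'); save(s,'s4',(260,80,400,200),4)
d=np.load('red.npz'); ty=np.radians(6.7); sx=np.array([-np.sin(ty),np.cos(ty),0]); sz=np.array([0,0,1.]); S1=np.stack([sx,np.cross(sz,sx),sz],1); Rt=S1@d['RS'].T
for h in (.2,.03,0): go(np.array([.4476,-.2905,.005+h])-Rt@d['T'],Rt)
print(nets.landmark_of('tab_red',s)[:2],nets.landmark_of('stamp_red',s)[:2])
E
```

```text
time_s: 8.27
tool_pos: [0.4479, -0.2844, 0.2611]
eef_rot: [3.138, -1.044, 1.681]
contact_force: [-0.1, -0.2, -2.1]
finger_gap: 0.0209
grasp_force: 59.3
time_s: 8.43
tool_pos: [0.4475, -0.2777, 0.2634]
eef_rot: [3.138, -1.049, 1.686]
contact_force: [0.4, -0.2, -2.4]
finger_gap: 0.0212
grasp_force: 59.3
[-0.95  0.69  1.22  0.53  2.15 -0.99]
shift [-2.3 -1.  -2.4] turn [-0.  -0.1 -0.1]
shift [-149.7   -1.3   82.3] turn [-0.  -0.1 -0.1]
shift [-175.7   -1.3   97.2] turn [-0.  -0.1 -0.1]
[{'point': [0.4497, -0.3111, 0.2196], 'conf': 0.82}, {'point': [0.3215, 0.3978, 0.0404], 'conf': 0.67}] [{'point': [0.4503, -0.2878, 0.2062], 'conf': 0.94}, {'point': [0.3401, 0.3911, 0.0217], 'conf': 0.87}]
```

View pics/w4.png

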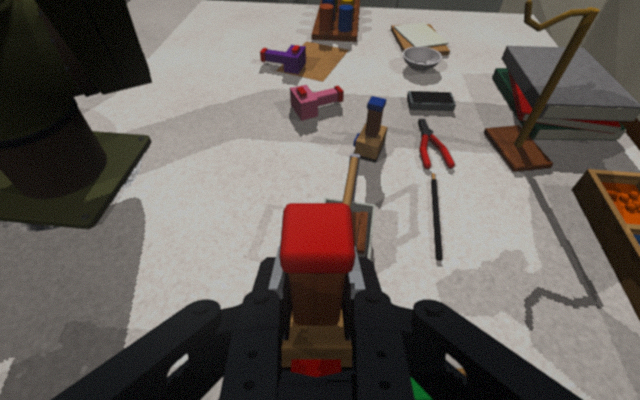

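```bash
python3 - <<'E'
from h import *
d=np.load('w4.npz'); P,im=d['P'],d['img'].astype(int)
m=(im[...,0]>2.2*im[...,1]); m[:195]=0; m[300:]=0; m[:,:270]=0; m[:,365:]=0
Q=P[m]; Q=Q[np.isfinite(Q[:,0])]
top=Q[Q[:,2]>np.percentile(Q[:,2],90)-.006]
A_=np.c_[top[:,:2],np.ones(len(top))]; co=np.linalg.lstsq(A_,top[:,2],rcond=None)[0]
print('slope',co[:2],'z',np.median(top[:,2])); T=P.copy(); T[~m]=np.nan
rect(T,top[:,2].min(),.4,(.3,.6,-.4,-.1))
E
python3 -m jog '[[15,[-150,-1,82],[0,0,0]],[15,[-150,-1,82],[0,0,0]],[15,[-150,-1,82],[0,0,0]],[15,[-150,-1,82],[0,0,0]],[15,[-150,-1,82],[0,0,0]],[15,[-150,-1,82],[0,0,0]],[15,[-150,-1,82],[0,0,0]]]'
python3 - <<'E'
from h import *
print(np.round(robot.state()['q'],2))
d=np.load('red.npz'); ty=np.radians(6.7); sx=np.array([-np.sin(ty),np.cos(ty),0]); sz=np.array([0,0,1.]); S1=np.stack([sx,np.cross(sz,sx),sz],1); Rt=S1@d['RS'].T
for h in (.03,0): go(np.array([.4476,-.2905,.005+h])-Rt@d['T'],Rt)
s=cap('side');
for n in('tab_red','stamp_red'): print([ (np.round(k['point'],4),round(k['conf'],2)) for k in nets.landmark_of(n,s)[:2]])
E
```

```text
slope [-0.01526928  0.06867835] z 0.30523192486372824
n 4480 c 448.9 -289.1 size 25.7 26.7 ang of w 6.0 z50/95 [302.1 305.2 306.2] mean [ 449.  -291.7  304.9]
time_s: 9.22
tool_pos: [0.4478, -0.2814, 0.0947]
eef_rot: [3.136, -1.05, 1.689]
contact_force: [-0.1, -0.2, -1.4]
finger_gap: 0.0209
grasp_force: 59.3
[-0.95  0.87  1.32  0.47  1.91 -1.14]
shift [-0.5 -0.8  2.1] turn [ 0.  -0.1 -0.1]
shift [-26.5  -0.9  17.1] turn [ 0.  -0.1 -0.1]
[(array([0.3243, 0.3974, 0.0445]), 0.9), (array([ 0.4476, -0.3138,  0.0513]), 0.82)]
[(array([ 0.4495, -0.2906,  0.0383]), 0.8), (array([0.3389, 0.3941, 0.0249]), 0.67)]
```

```bash
python3 -m jog '[[15,[-5,-1,4],[0,0,0]],[15,[-10,-1,7],[0,0,0]],[15,[-15,-1,10],[0,0,0]],[15,[-20,-1,14],[0,0,0]],[15,[-24,-1,15],[0,0,0]],[15,[-26,-1,16],[0,0,0]],[15,[-26,-1,16],[0,0,0]]]'
```

```text
time_s: 9.95
tool_pos: [0.4459, -0.2808, 0.0629]
eef_rot: [3.138, -1.052, 1.687]
contact_force: [-1.2, 1.4, 3.3]
finger_gap: 0.0206
grasp_force: 59.5
```

```bash
python3 -m jog '[[45,[0,0,0],[0,0,0]],[45,[0,0,0],[0,0,0]],[45,[0,0,0],[0,0,0]],[45,[0,0,0],[0,0,0]],[45,[0,0,-15],[0,0,0]],[45,[0,0,-35],[0,0,0]],[45,[0,0,-60],[0,0,0]],[45,[0,0,-90],[0,0,0]],[45,[0,0,-120],[0,0,0]],[45,[0,0,-120],[0,0,0]]]'
python3 - <<'E'
from h import *
c=cap('wrist'); save(c,'w5')
s=cap('side')
for n in('tab_red','stamp_red'): print([ (np.round(k['point'],4),round(k['conf'],2)) for k in nets.landmark_of(n,s)[:2]])
P=cloud(cap('top')); rect(P,.095,.13,(.40,.49,-.33,-.25)); 
P=cloud(c); rect(P,.095,.13,(.40,.49,-.33,-.25)); 
go([.4976,.1211,.22],down(np.radians(-16.5)))
E
```

```text
time_s: 10.78
tool_pos: [0.4588, -0.3894, 0.124]
eef_rot: [3.13, -1.041, 1.691]
contact_force: [0.6, -0.5, 0.6]
finger_gap: 0.045
grasp_force: 0.0
[(array([0.3697, 0.224 , 0.0472]), 0.93), (array([ 0.445 , -0.3146,  0.0196]), 0.64)]
[(array([0.3506, 0.219 , 0.0188]), 0.79), (array([0.3404, 0.3941, 0.0218]), 0.67)]
n 85 c 444.8 -290.1 size 23.3 27.8 ang of w 1.3 z50/95 [ 98.6 103.6 106.8] mean [ 444.8 -289.8  103.3]
n 1200 c 447.3 -293.3 size 25.8 26.5 ang of w 7.6 z50/95 [ 97.2 104.4 105.4] mean [ 447.6 -296.7  103.3]
shift [331.9  96.7 382. ] turn [-12.  -59.4  20.8]
```

View pics/w5.png

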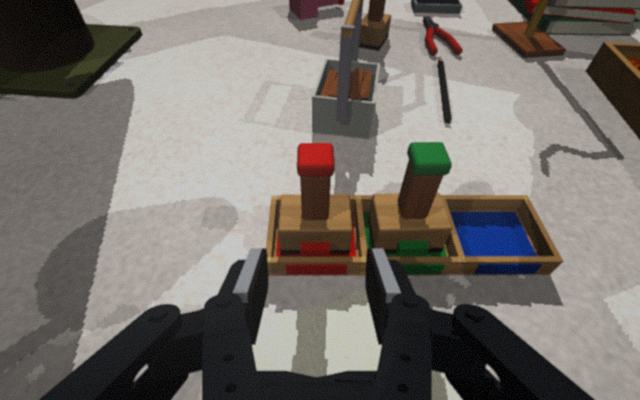

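w5: the red stamp stands in its compartment (315,225) with its tab to the front (315,248), like green. Next is blue.

```bash
python3 -m jog '[[50,[130,0,-75],[0,0,0]],[50,[130,0,-75],[0,0,0]],[50,[130,0,-75],[0,0,0]],[50,[130,0,-75],[0,0,0]],[50,[332,97,382],[-12,-59.4,20.8]],[50,[332,97,382],[-12,-59.4,20.8]],[50,[332,97,382],[-12,-59.4,20.8]],[50,[332,97,382],[-12,-59.4,20.8]],[50,[332,97,382],[-12,-59.4,20.8]],[50,[332,97,382],[-12,-59.4,20.8]],[50,[332,97,382],[-12,-59.4,20.8]],[50,[332,97,382],[-12,-59.4,20.8]]]'
python3 - <<'E'
from h import *
go([.4976,.1211,.20],down(np.radians(-16.5)))
E
```

```text
time_s: 12.03
tool_pos: [0.4812, -0.0588, 0.2388]
eef_rot: [-3.119, -0.127, 1.327]
contact_force: [0.4, 0.1, -1.6]
finger_gap: 0.05
grasp_force: 0.0
shift [172.2 -26.2  61.7] turn [-1.5 -7.2  2.6]
```

```bash
python3 -m jog '[[50,[172,-26,62],[-1.5,-7.2,2.6]],[50,[172,-26,62],[-1.5,-7.2,2.6]],[50,[172,-26,62],[-1.5,-7.2,2.6]],[50,[172,-26,62],[-1.5,-7.2,2.6]],[50,[172,-26,62],[-1.5,-7.2,2.6]],[50,[172,-26,62],[-1.5,-7.2,2.6]],[50,[172,-26,62],[-1.5,-7.2,2.6]]]'
python3 - <<'E'
from h import *
c=cap('wrist'); P=cloud(c); rect(P,.09,.12,(.43,.55,.06,.19)); rect(P,.030,.042,(.43,.55,.06,.19))
go([.4976,.1211,.05],down(np.radians(-16.5)))
E
```

```text
time_s: 12.62
tool_pos: [0.4976, 0.1194, 0.1984]
eef_rot: [-3.136, -0.002, 1.289]
contact_force: [-0.0, -1.3, -0.3]
finger_gap: 0.0502
grasp_force: 0.0
n 1204 c 498.0 121.1 size 25.6 25.8 ang of w 72.9 z50/95 [ 96.3  99.7 100.9] mean [498.2 122.1  99.3]
n 1497 c 498.0 120.9 size 59.6 40.1 ang of w 73.6 z50/95 [34.2 35.9 37.1] mean [501.5 132.4  35.8]
shift [  2.4  -0.6 148.9] turn [-0.3 -0.1  0.2]
```

```bash
python3 -m jog '[[50,[1,0,41],[0,0,0]],[50,[1,0,80],[0,0,0]],[50,[1,0,115],[0,0,0]],[50,[1,0,140],[0,0,0]],[50,[1,0,149],[0,0,0]],[50,[1,0,149],[0,0,0]],[15,[1,0,149],[0,0,0]],[15,[1,0,149],[0,0,0]],[15,[1,0,149],[0,0,0]],[15,[1,0,149],[0,0,0]],[15,[1,0,149],[0,0,0]],[15,[1,0,149],[0,0,0]]]'
python3 - <<'E'
from h import *
p,r=tool()
al=np.radians(-16.5); x=np.array([np.cos(al),np.sin(al),0]); z=np.array([0,0,1.]); S0=np.stack([x,np.cross(z,x),z],1)
T=r.T@(np.array([.498,.1211,0])-p); RS=r.T@S0; np.savez('blue.npz',T=T,RS=RS)
ty=np.radians(96.7); x=np.array([np.cos(ty),np.sin(ty),0]); S1=np.stack([x,np.cross(z,x),z],1); Rt=S1@RS.T
print(T,np.round(Rt,2))
for h in(.18,): go(np.array([.6046,-.2721,.005+h])-Rt@T,Rt)
E
```

```text
time_s: 13.67
tool_pos: [0.5009, 0.1193, 0.0521]
eef_rot: [3.141, -0.005, 1.284]
contact_force: [-0.3, -0.6, 7.3]
finger_gap: 0.0229
grasp_force: 57.8
[ 0.00067289 -0.00326075  0.05211468] [[-0.99 -0.12 -0.  ]
 [-0.12  0.99 -0.  ]
 [ 0.    0.   -1.  ]]
shift [-341.8  209.8 -186.6] turn [   0.5    0.  -113.2]
```

```bash
python3 -m jog '[[15,[0,0,-187],[0,0,0]],[15,[0,0,-187],[0,0,0]],[15,[0,0,-187],[0,0,0]],[15,[0,0,-187],[0,0,0]],[15,[-342,210,-187],[0,0,-113]],[15,[-342,210,-187],[0,0,-113]],[15,[-342,210,-187],[0,0,-113]],[15,[-342,210,-187],[0,0,-113]],[15,[-342,210,-187],[0,0,-113]],[15,[-342,210,-187],[0,0,-113]],[15,[-342,210,-187],[0,0,-113]],[15,[-342,210,-187],[0,0,-113]]]'
python3 - <<'E'
from h import *
d=np.load('blue.npz'); ty=np.radians(96.7); z=np.array([0,0,1.]); x=np.array([np.cos(ty),np.sin(ty),0]); S1=np.stack([x,np.cross(z,x),z],1); Rt=S1@d['RS'].T
go(np.array([.6046,-.2721,.185])-Rt@d['T'],Rt)
E
```

```text
time_s: 14.67
tool_pos: [0.5818, -0.1853, 0.2322]
eef_rot: [3.14, -0.004, 2.231]
contact_force: [0.2, 0.2, -1.1]
finger_gap: 0.0229
grasp_force: 61.3
shift [-80.2 -32.7  -5.3] turn [  0.3   0.1 -58.9]
```

```bash
python3 -m jog '[[15,[-80,-33,-5],[0,0,-59]],[15,[-80,-33,-5],[0,0,-59]],[15,[-80,-33,-5],[0,0,-59]],[15,[-80,-33,-5],[0,0,-59]],[15,[-80,-33,-5],[0,0,-59]],[15,[-80,-33,-5],[0,0,-59]],[15,[-80,-33,-5],[0,0,-59]],[15,[-80,-33,-5],[0,0,-59]],[15,[-80,-33,-5],[0,0,-59]],[15,[-80,-33,-5],[0,0,-59]]]'
python3 - <<'E'
from h import *
d=np.load('blue.npz'); ty=np.radians(96.7); z=np.array([0,0,1.]); x=np.array([np.cos(ty),np.sin(ty),0]); S1=np.stack([x,np.cross(z,x),z],1); Rt=S1@d['RS'].T
for h in(.18,.03,0): go(np.array([.6046,-.2721,.005+h])-Rt@d['T'],Rt)
s=cap('side'); t=cap('top'); c=cap('wrist')
print(tool()[0])
for cc in (s,t,c):
  for n in('tab_blue','stamp_blue'): print([ (np.round(k['point'],4),round(k['conf'],2)) for k in nets.landmark_of(n,cc)[:2]])
P=cloud(c); rect(P,.20,.24,(.5,.66,-.35,-.19))
save(c,'w6')
E
```

```text
time_s: 15.5
tool_pos: [0.6041, -0.2671, 0.2364]
eef_rot: [3.137, -0.001, -3.028]
contact_force: [-0.5, -0.3, -1.0]
finger_gap: 0.023
grasp_force: 61.4
shift [-0.8 -1.8 -0.7] turn [ 0.3  0.2 -0.3]
shift [ -1.   -2.5 149.3] turn [ 0.3  0.2 -0.3]
shift [ -1.   -2.6 179.3] turn [ 0.3  0.2 -0.3]
[ 0.60426096 -0.26718281  0.23652664]
[(array([ 0.6063, -0.2936,  0.1972]), 0.84)]
[(array([ 0.6003, -0.2716,  0.1844]), 0.6), (array([ 0.6008, -0.0262, -0.0024]), 0.25)]
[(array([ 0.6055, -0.2938,  0.1979]), 0.45)]
[(array([ 0.6039, -0.2706,  0.1863]), 0.42)]
[(array([ 0.6094, -0.2931,  0.1928]), 0.93)]
[(array([ 0.6004, -0.2645,  0.1845]), 0.8)]
n 5773 c 594.0 -274.2 size 42.5 48.5 ang of w 7.0 z50/95 [204.6 220.3 233.9] mean [ 586.  -273.2  219.1]
```

View pics/w6.png

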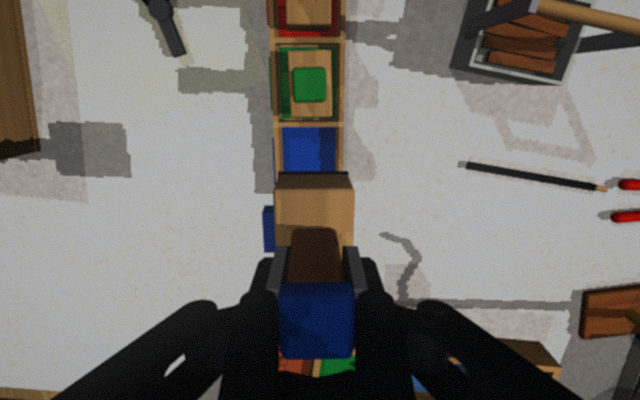

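```bash
python3 -m jog '[[15,[-1,-2,41],[0,0,0]],[15,[-1,-2,82],[0,0,0]],[15,[-1,-2,120],[0,0,0]],[15,[-1,-2,145],[0,0,0]],[15,[-1,-2,155],[0,0,0]],[15,[-1,-2,165],[0,0,0]],[15,[-1,-2,173],[0,0,0]],[15,[-1,-2,177],[0,0,0]],[15,[-1,-2,179],[0,0,0]],[15,[-1,-2,179],[0,0,0]]]'
```

```text
time_s: 16.78
tool_pos: [0.6062, -0.2689, 0.0585]
eef_rot: [3.138, 0.001, -3.029]
contact_force: [0.4, 1.0, -1.0]
finger_gap: 0.0229
grasp_force: 61.6
```

```bash
python3 -m jog '[[15,[0,0,1],[0,0,0]],[15,[0,0,2],[0,0,0]],[15,[0,0,2],[0,0,0]]]'; python3 -m jog '[[50,[0,0,0],[0,0,0]],[50,[0,0,0],[0,0,0]],[50,[0,0,0],[0,0,0]],[50,[0,0,0],[0,0,0]],[50,[0,0,-20],[0,0,0]],[50,[0,0,-50],[0,0,0]],[50,[0,0,-90],[0,0,0]],[50,[0,0,-130],[0,0,0]],[50,[0,0,-170],[0,0,0]],[50,[0,0,-200],[0,0,0]],[50,[0,0,-200],[0,0,0]]]'
python3 - <<'E'
from h import *
c=cap('wrist'); P=cloud(c); rect(P,.09,.13,(.565,.66,-.35,-.22)); rect(P,.033,.05,(.565,.66,-.35,-.22))
rect(P,.033,.05,(.485,.56,-.35,-.22)); rect(P,.033,.05,(.40,.48,-.35,-.22));rect(P,.09,.13,(.40,.48,-.35,-.22))
Q=rect(P,.12,.14,(.4,.53,-.18,0))
np.savez('w7.npz',P=P,img=c['img'])
go([.4627,-.1017,.25],down(0))
t=cap('top'); P=cloud(t); Q=rect(P,.12,.14,(.4,.53,-.18,0)); Q=rect(P,.205,.28,(.6,.8,.08,.2)); Q=rect(P,.006,.02,(.65,.9,.05,.25))
for n in('hook_valley','hook_stand','basket_bar'): print([ (np.round(k['point'],4),round(k['conf'],2)) for k in nets.landmark_of(n,t)[:2]])
E
```

```text
time_s: 17.03
tool_pos: [0.6067, -0.2691, 0.0572]
eef_rot: [3.139, 0.002, -3.029]
contact_force: [0.8, -0.8, 4.8]
finger_gap: 0.0231
grasp_force: 59.7
time_s: 17.95
tool_pos: [0.6093, -0.2712, 0.2642]
eef_rot: [-3.138, 0.012, -3.029]
contact_force: [1.2, -0.4, 1.6]
finger_gap: 0.0499
grasp_force: 0.0
n 820 c 604.8 -271.5 size 25.8 25.5 ang of w 5.9 z50/95 [102.  104.7 106.1] mean [ 604.1 -271.8  104.5]
n 1100 c 604.7 -271.8 size 59.3 39.7 ang of w 6.9 z50/95 [39.4 40.9 42.5] mean [ 593.5 -273.    41. ]
n 1474 c 527.0 -281.7 size 60.2 40.0 ang of w 8.6 z50/95 [39.4 40.9 42.3] mean [ 525.8 -281.7   40.9]
n 914 c 468.3 -289.4 size 17.8 39.2 ang of w 6.4 z50/95 [38.7 40.9 42.3] mean [ 468.4 -289.4   40.7]Traceback (most recent call last):
  File "<stdin>", line 3, in <module>
  File "h.py", line 36, in rect
    print('n',len(Q),'c',round(cx,1),round(cy,1),'size',round(w,1),round(h,1),'ang of w',round(a,1),'z50/95',np.round(np.percentile(Q[:,2],[5,50,95])*1000,1),'mean',np.round(Q.mean(0)*1000,1)); return Q
                                                                                                                      ~~~~~~~~~~~~~^^^^^^^^^^^^^^^^^^
    return _quantile_unchecked(
        a, q, axis, out, overwrite_input, method, keepdims, weights)
    return _ureduce(a,
                    func=_quantile_ureduce_func,
    ...<5 lines>...
                    overwrite_input=overwrite_input,
                    method=method)
    r = func(a, **kwargs)
    result = _quantile(arr,
                       quantiles=q,
    ...<2 lines>...
                       out=out,
                       weights=wgt)
    slices_having_nans = np.isnan(arr[-1, ...])
                                  ~~~^^^^^^^^^
IndexError: index -1 is out of bounds for axis 0 with size 0
```

```bash
python3 - <<'E'
from h import *
go([.66,.19,.38],down(0))
E
```

```text
shift [-104.5  451.6 -119.1] turn [ 0.3  0.4 96.5]
```

```bash
python3 -m jog '[[60,[-104,452,-119],[0,0,96]],[60,[-104,452,-119],[0,0,96]],[60,[-104,452,-119],[0,0,96]],[60,[-104,452,-119],[0,0,96]],[60,[-104,452,-119],[0,0,96]],[60,[-104,452,-119],[0,0,96]],[60,[-104,452,-119],[0,0,96]],[60,[-104,452,-119],[0,0,96]],[60,[-104,452,-119],[0,0,96]],[60,[-104,452,-119],[0,0,96]],[60,[-104,452,-119],[0,0,96]],[60,[-104,452,-119],[0,0,96]]]'; python3 -m jog '[[60,[0,0,0],[0,0,0]],[60,[0,0,0],[0,0,0]]]'
python3 - <<'E'
from h import *
print(np.round(robot.state()['q'],2))
c=cap('wrist'); P=cloud(c); save(c,'w8'); np.savez('w8.npz',P=P,img=c['img'])
rect(P,.205,.28,(.6,.8,.08,.2)); rect(P,.008,.018,(.70,.84,.06,.24))
for n in('hook_valley','hook_stand'): print([ (np.round(k['point'],4),round(k['conf'],2)) for k in nets.landmark_of(n,c)[:2]])
m=(P[...,2]>.203)&(P[...,2]<.28)&(P[...,0]>.6)&(P[...,0]<.82)&(P[...,1]>.06)&(P[...,1]<.24)
Q=P[m]*1000; 
for a in range(640,800,8):
    k=(Q[:,0]>=a)&(Q[:,0]<a+8)
    if k.sum()>3: print(a+4,k.sum(),np.round(Q[k].mean(0)),np.round(np.percentile(Q[k,2],[10,90])))
E
```

```text
time_s: 19.0
tool_pos: [0.6577, 0.1948, 0.375]
eef_rot: [-3.139, -0.006, 1.775]
contact_force: [0.7, -0.7, 0.4]
finger_gap: 0.0598
grasp_force: 0.0
time_s: 19.17
tool_pos: [0.6578, 0.1928, 0.3744]
eef_rot: [-3.139, -0.004, 1.783]
contact_force: [-0.8, -0.3, -0.7]
finger_gap: 0.0601
grasp_force: 0.0
[0.22 0.41 1.   0.   1.74 0.01]
n 1293 c 711.6 139.8 size 104.8 14.3 ang of w 12.3 z50/95 [214.  231.1 246.2] mean [718.1 141.3 229.6]
n 2746 c 760.6 150.6 size 78.1 110.0 ang of w 13.8 z50/95 [10.3 12.  13.6] mean [752.2 154.3  12. ]
[(array([0.6909, 0.1311, 0.2202]), 0.76)]
[]
660 38 [663. 127. 248.] [244. 250.]
668 120 [668. 128. 240.] [230. 249.]
676 80 [676. 130. 228.] [224. 232.]
684 75 [684. 132. 223.] [220. 225.]
692 75 [692. 134. 219.] [217. 222.]
700 79 [700. 136. 222.] [219. 224.]
708 76 [708. 138. 226.] [223. 228.]
716 87 [716. 140. 230.] [227. 232.]
724 84 [724. 142. 234.] [231. 236.]
732 75 [732. 145. 235.] [233. 236.]
740 73 [740. 147. 235.] [232. 236.]
748 187 [749. 150. 225.] [208. 236.]
756 226 [756. 152. 228.] [210. 236.]
764 32 [761. 150. 234.] [234. 236.]
```

View pics/w8.png

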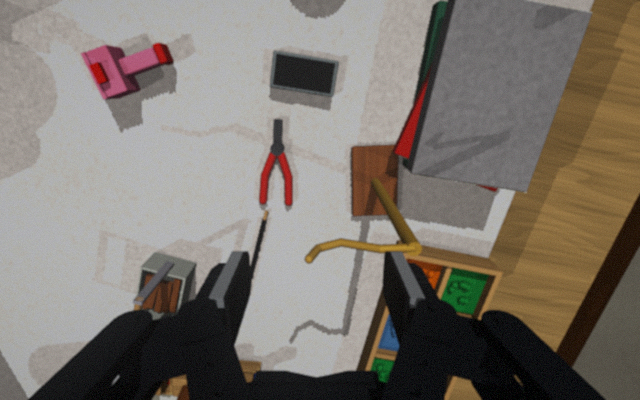

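w8: the brass hook's tip is at (310,258) and its arm runs to the post at (415,247). The foot is at (375,180) and the basket at (165,280). Next I look at the basket.

```bash
python3 - <<'E'
from h import *
go([.46,-.03,.30],down(np.radians(-4)))
E
```

```text
shift [-174.4 -238.5   74.9] turn [-0.2 -0.2 15.9]
```

```bash
python3 -m jog '[[60,[-174,-238,75],[0,0,16]],[60,[-174,-238,75],[0,0,16]],[60,[-174,-238,75],[0,0,16]],[60,[-174,-238,75],[0,0,16]],[60,[-174,-238,75],[0,0,16]],[60,[-174,-238,75],[0,0,16]],[60,[-174,-238,75],[0,0,16]],[60,[-174,-238,75],[0,0,16]],[60,[-174,-238,75],[0,0,16]],[60,[-174,-238,75],[0,0,16]]]'
python3 - <<'E'
from h import *
c=cap('wrist'); P=cloud(c); np.savez('w9.npz',P=P,img=c['img'])
Q=rect(P,.115,.14,(.4,.53,-.19,0)); rect(P,.045,.056,(.4,.53,-.19,0)); 
q=Q[:,:2]-Q[:,:2].mean(0); v=np.linalg.svd(q,full_matrices=False)[2][0]; print('pca',np.degrees(np.arctan2(v[1],v[0])))
print([ (np.round(k['point'],4),round(k['conf'],2)) for k in nets.landmark_of('basket_bar',c)[:2]])
E
```

```text
time_s: 20.15
tool_pos: [0.4607, -0.0292, 0.3008]
eef_rot: [-3.141, -0.005, 1.496]
contact_force: [0.6, -0.0, 0.9]
finger_gap: 0.0601
grasp_force: 0.0
n 1009 c 463.6 -94.6 size 100.9 11.7 ang of w 85.6 z50/95 [125.2 129.2 130.8] mean [463.6 -90.8 128.6]
n 1295 c 463.7 -92.4 size 95.8 70.0 ang of w 85.6 z50/95 [45.2 48.7 51. ] mean [463.  -92.1  48.3]
pca -94.37219638877704
[(array([ 0.4603, -0.0976,  0.1224]), 0.73)]
```

```bash
python3 - <<'E'
from h import *
P=np.load('w9.npz')['P'].reshape(-1,3); b=P-[.4636,-.0935,0]; a=np.radians(85.6); u=b[:,0]*np.cos(a)+b[:,1]*np.sin(a); v=-b[:,0]*np.sin(a)+b[:,1]*np.cos(a)
k=(abs(u)<.042)&(abs(v)<.033)&(P[:,2]>.02)&(P[:,2]<.11); print(np.round(np.percentile(P[k,2],[50,90,97,99])*1000),k.sum())
for z in(.17,.107): go([.4615,-.1204,z],down(np.radians(-4.4)))
E
```

```text
[45. 49. 50. 51.] 1903
shift [-92.7   5.8 130.8] turn [ 0.  -0.3  0.3]
shift [-93.    5.7 193.8] turn [ 0.  -0.3  0.3]
```

```bash
python3 -m jog '[[50,[-93,6,131],[0,0,0]],[50,[-93,6,131],[0,0,0]],[50,[-93,6,131],[0,0,0]],[50,[-93,6,131],[0,0,0]],[50,[-93,6,131],[0,0,0]],[50,[-93,6,150],[0,0,0]],[50,[-93,6,170],[0,0,0]],[50,[-93,6,187],[0,0,0]],[50,[-93,6,194],[0,0,0]],[50,[-93,6,194],[0,0,0]],[50,[-93,6,194],[0,0,0]]]'
python3 -m jog '[[3,[0,0,0],[0,0,0]],[3,[0,0,0],[0,0,0]],[3,[0,0,0],[0,0,0]],[3,[0,0,0],[0,0,0]],[3,[0,0,0],[0,0,0]],[3,[0,0,0],[0,0,0]],[3,[0,0,0],[0,0,0]]]'
python3 - <<'E'
from h import *
p,r=tool(); print(p)
go(p+[0,0,.165],r)
go([.612,.086,p[2]+.145],down(np.radians(14.3)))
E
```

```text
time_s: 21.17
tool_pos: [0.4615, -0.1199, 0.1069]
eef_rot: [-3.141, -0.004, 1.5]
contact_force: [0.3, -0.3, 0.7]
finger_gap: 0.0498
grasp_force: 0.0
time_s: 21.75
tool_pos: [0.4616, -0.1208, 0.1073]
eef_rot: [3.14, -0.004, 1.499]
contact_force: [0.7, 0.3, 6.2]
finger_gap: 0.0079
grasp_force: 58.7
[ 0.46160367 -0.12075559  0.10730738]
shift [   0.6    0.3 -165. ] turn [0. 0. 0.]
shift [ 217.6  135.4 -144. ] turn [  0.1  -0.2 -18.4]
```

```bash
python3 -m jog '[[3,[0,0,-20],[0,0,0]],[3,[0,0,-45],[0,0,0]],[3,[0,0,-80],[0,0,0]],[3,[0,0,-115],[0,0,0]],[3,[0,0,-144],[0,0,0]],[3,[30,19,-144],[0,0,-3]],[3,[60,37,-144],[0,0,-5]],[3,[90,56,-144],[0,0,-8]],[3,[120,75,-144],[0,0,-11]],[3,[150,93,-144],[0,0,-14]],[3,[180,112,-144],[0,0,-16]],[3,[218,135,-144],[0,0,-18.4]]]'
python3 -m jog '[[3,[0,0,0],[0,0,0]],[3,[0,0,0],[0,0,0]],[3,[0,0,0],[0,0,0]]]'
python3 - <<'E'
from h import *
s=cap('side'); c=cap('wrist'); t=cap('top'); p,r=tool(); print(p)
im=np.hstack([cv2.resize(c['img'],(480,300)),cv2.resize(s['img'][120:320,160:360],(300,300))]); cv2.imwrite('pics/w10.png',im[...,::-1])
np.savez('w10.npz',P=cloud(c))
for cc in(s,t,c):
  print([ (np.round(k['point'],4),round(k['conf'],2)) for n in('basket_bar','hook_valley') for k in nets.landmark_of(n,cc)[:2]])
for nm,cc in(('w',c),('t',t)):
  P=cloud(cc); rect(P,.262,.285,(.5,.69,.04,.19))
ux=np.array([np.cos(np.radians(14.3)),np.sin(np.radians(14.3)),0])
tgt=np.array([.6997,.1083,.1073+.145]); R1=down(np.radians(14.3))
go(tgt,R1); go(tgt-[0,0,.047],R1)
E
```

```text
time_s: 22.75
tool_pos: [0.6085, 0.085, 0.2502]
eef_rot: [-3.139, -0.004, 1.821]
contact_force: [0.8, -0.5, -0.2]
finger_gap: 0.0078
grasp_force: 58.9
time_s: 23.0
tool_pos: [0.608, 0.0845, 0.2498]
eef_rot: [-3.138, -0.004, 1.821]
contact_force: [0.1, -0.4, -1.1]
finger_gap: 0.0076
grasp_force: 58.9
[0.60805799 0.08338301 0.25079706]
[(array([0.603 , 0.1107, 0.2665]), 0.93), (array([0.6114, 0.4352, 0.0015]), 0.22), (array([0.6953, 0.1342, 0.2197]), 0.82)]
[(array([0.6041, 0.1129, 0.2646]), 0.7), (array([ 0.5313, -0.3033,  0.0185]), 0.34), (array([ 0.4521, -0.3143,  0.0187]), 0.73), (array([0.6975, 0.1374, 0.2189]), 0.4)]
[(array([0.6009, 0.1056, 0.2642]), 0.56), (array([0.692 , 0.1318, 0.2212]), 0.65)]
n 8093 c 597.8 108.0 size 34.7 100.1 ang of w 23.7 z50/95 [267.4 272.1 280.2] mean [600.5 111.  272.3]
n 78 c 594.8 133.5 size 12.5 50.6 ang of w 16.3 z50/95 [265.9 270.4 274. ] mean [592.5 136.5 270.5]
shift [ 1.3 94.  -0.9] turn [ 0.  -0.2 -0.1]
shift [ 1.1 93.9 46.1] turn [ 0.  -0.2 -0.1]
```

View pics/w10.png

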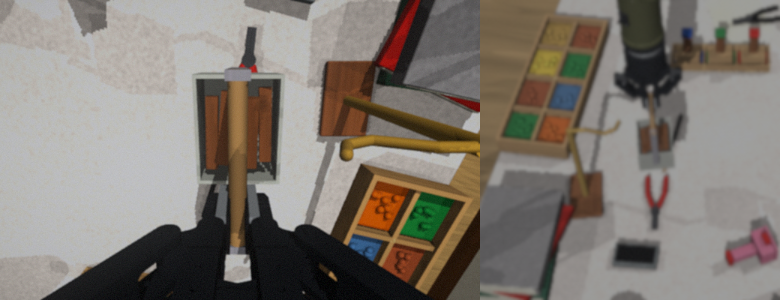

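w10: the basket hangs level in the grip, with the bar's free part in front of the hook's tip (347,148 in the left half). Now I advance over the tip.

```bash
python3 -m jog '[[3,[1,12,-1],[0,0,0]],[3,[1,25,-1],[0,0,0]],[3,[1,38,-1],[0,0,0]],[3,[1,51,-1],[0,0,0]],[3,[1,64,-1],[0,0,0]],[3,[1,77,-1],[0,0,0]],[3,[1,88,-1],[0,0,0]],[3,[1,94,-1],[0,0,0]],[3,[1,94,-1],[0,0,0]],[3,[1,94,-1],[0,0,0]]]'
python3 - <<'E'
from h import *
c=cap('wrist'); P=cloud(c); p,r=tool(); print(p)
al=np.radians(14.3); e=np.array([np.cos(al),np.sin(al)]); n=np.array([-e[1],e[0]])
Q=P.reshape(-1,3); b=Q[:,:2]-[.693,.1345]; u=b@e*1000; v=b@n*1000; z=Q[:,2]*1000
for lo in range(-10,60,10):
    k=(v>lo)&(v<lo+10)&(abs(u)<15)&(z>255)&(z<290); k.sum()>5 and print('bar v',lo+5,k.sum(),np.round([u[k].mean(),*np.percentile(z[k],[50,95])],1))
for lo in range(-40,70,10):
    k=(u>lo)&(u<lo+10)&(abs(v)<10)&(z>205)&(z<255); k.sum()>5 and print('hook u',lo+5,k.sum(),np.round([v[k].mean(),np.median(z[k])],1))
go([.6997,.1083,p[2]-.042],down(al))
E
```

```text
time_s: 24.28
tool_pos: [0.6996, 0.1085, 0.2517]
eef_rot: [-3.141, -0.004, 1.82]
contact_force: [-0.5, -0.0, -2.5]
finger_gap: 0.008
grasp_force: 58.9
[0.69927296 0.10848826 0.25189695]
bar v -5 596 [ -0.4 273.5 274.9]
bar v 5 644 [ -0.5 273.4 274.7]
bar v 15 678 [ -0.4 273.4 274.7]
bar v 25 736 [ -0.3 273.3 274.6]
bar v 35 774 [ -0.3 273.3 274.6]
bar v 45 931 [ -0.3 273.8 274.9]
hook u -35 99 [ -0.7 248.9]
hook u -25 502 [-2.000e-01  2.414e+02]
hook u -15 319 [ -0.8 225.9]
hook u -5 76 [ -0.7 222.7]
hook u 5 102 [ -0.7 222.5]
hook u 15 318 [ -0.6 225.7]
hook u 25 335 [ -0.5 230.7]
hook u 35 337 [ -0.6 234.9]
hook u 45 327 [ -0.6 235.3]
hook u 55 532 [1.000e-01 2.344e+02]
hook u 65 778 [  1.  234.7]
shift [-0.5  0.4 42. ] turn [-0.1 -0.3 -0. ]
```

```bash
python3 -m jog '[[3,[0,0,8],[0,0,0]],[3,[0,0,16],[0,0,0]],[3,[0,0,24],[0,0,0]],[3,[0,0,32],[0,0,0]],[3,[0,0,38],[0,0,0]],[3,[0,0,42],[0,0,0]],[3,[0,0,44],[0,0,0]],[3,[0,0,45],[0,0,0]],[3,[0,0,45],[0,0,0]]]'
```

```text
time_s: 25.08
tool_pos: [0.7, 0.109, 0.2074]
eef_rot: [3.141, -0.004, 1.82]
contact_force: [-0.4, 0.2, -1.2]
finger_gap: 0.0078
grasp_force: 59.1
```

```bash
python3 -m jog '[[3,[0,0,1],[0,0,0]],[3,[0,0,2],[0,0,0]],[3,[0,0,2],[0,0,0]]]'
```

```text
time_s: 25.33
tool_pos: [0.7003, 0.1089, 0.2066]
eef_rot: [3.14, -0.004, 1.82]
contact_force: [-2.6, -0.8, 4.7]
finger_gap: 0.0076
grasp_force: 59.6
```

```bash
python3 -m jog '[[11,[0,0,0],[0,0,0]],[13,[0,0,0],[0,0,0]],[16,[0,0,0],[0,0,0]],[20,[0,0,0],[0,0,0]],[25,[0,0,0],[0,0,0]],[30,[0,0,0],[0,0,0]],[36,[0,0,0],[0,0,0]],[36,[0,0,0],[0,0,0]],[36,[0,0,0],[0,0,0]],[36,[0,0,0],[0,0,0]],[36,[0,0,0],[0,0,0]],[36,[0,0,0],[0,0,0]]]'
python3 - <<'E'
from h import *
c=cap('wrist'); P=cloud(c)
al=np.radians(14.3); e=np.array([np.cos(al),np.sin(al)]); n=np.array([-e[1],e[0]])
Q=P.reshape(-1,3); b=Q[:,:2]-[.693,.1345]; u=b@e*1000; v=b@n*1000; z=Q[:,2]*1000
for lo in range(-20,60,10):
    k=(v>lo)&(v<lo+10)&(abs(u)<12)&(z>210)&(z<250); k.sum()>5 and print('bar v',lo+5,k.sum(),np.round([u[k].mean(),*np.percentile(z[k],[50,95])],1))
E
```

```text
time_s: 26.33
tool_pos: [0.6999, 0.1089, 0.2051]
eef_rot: [3.141, -0.004, 1.82]
contact_force: [-0.7, -0.8, -0.3]
finger_gap: 0.0359
grasp_force: 0.0
bar v -15 570 [1.000e-01 2.294e+02 2.307e+02]
bar v -5 977 [  0.  227.9 230.3]
bar v 5 1012 [1.000e-01 2.280e+02 2.302e+02]
bar v 15 716 [1.000e-01 2.287e+02 2.301e+02]
bar v 25 742 [  0.  228.5 229.8]
bar v 35 816 [2.000e-01 2.282e+02 2.296e+02]
bar v 45 968 [  0.  228.6 229.8]
```

Hanging level. I retreat straight up and take the final look.

```bash
python3 -m jog '[[36,[0,0,-8],[0,0,0]],[36,[0,0,-20],[0,0,0]],[36,[0,0,-40],[0,0,0]],[36,[0,0,-70],[0,0,0]],[36,[0,0,-100],[0,0,0]],[36,[0,-40,-120],[0,0,0]],[36,[0,-80,-120],[0,0,0]],[36,[0,-120,-120],[0,0,0]],[36,[0,-160,-120],[0,0,0]],[36,[0,-160,-120],[0,0,0]],[36,[0,-160,-120],[0,0,0]]]'
python3 - <<'E'
from h import *
s=cap('side'); t=cap('top')
im=np.hstack([cv2.resize(t['img'][80:300,120:480],(491,300)),cv2.resize(s['img'][100:320,180:400],(300,300))]); cv2.imwrite('pics/end.png',im[...,::-1])
for cc in(s,t): print([ (n,np.round(k['point'],4),round(k['conf'],2)) for n in('basket_bar','stamp_blue','tab_blue','stamp_red','tab_red') for k in nets.landmark_of(n,cc)[:1]])
P=cloud(s); rect(P,.215,.235,(.6,.8,.06,.21))
E
```

```text
time_s: 27.3
tool_pos: [0.5426, 0.0685, 0.327]
eef_rot: [3.14, -0.004, 1.82]
contact_force: [-0.4, 0.1, -0.5]
finger_gap: 0.036
grasp_force: 0.0
[('basket_bar', array([0.6944, 0.1329, 0.2276]), 0.78), ('stamp_blue', array([ 0.6049, -0.2711,  0.0038]), 0.42), ('tab_blue', array([ 0.6075, -0.2969,  0.0197]), 0.41), ('stamp_red', array([0.3387, 0.3939, 0.0237]), 0.89), ('tab_red', array([0.3646, 0.223 , 0.0453]), 0.82)]
[('stamp_blue', array([ 0.6046, -0.2694,  0.0085]), 0.59), ('tab_blue', array([ 0.6002, -0.0272, -0.0031]), 0.63), ('stamp_red', array([0.34  , 0.3996, 0.0186]), 0.86), ('tab_red', array([ 0.4542, -0.3175,  0.0194]), 0.76)]
n 166 c 705.0 146.4 size 92.9 88.6 ang of w 46.7 z50/95 [219.8 229.5 233.9] mean [704.3 138.7 228.7]
```

View pics/end.png

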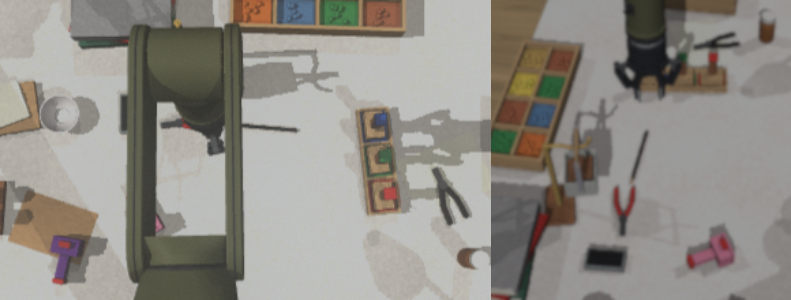

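The final picture shows all three stamps standing in their compartments (378, 120 to 195), the basket hanging on the hook (578,160 in the right half), and the bystanders where they were.

```bash
python3 -c "
from bench import robot
print(robot.finish_job())"
```

```text
the job is handed in; nothing more can be done
None
```

The kit is put away and the job is handed in (about 27 s of the 72 s used): the red and blue stamps stand in their own compartments with tabs to the front, and the basket hangs by its handle on the brass hook.

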